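# Seat the new brake piston

### The arm

A 6-joint arm with a two-finger parallel gripper is mounted at the origin on the work surface. World frame = base frame: x ahead of the robot, y to its left, z up, the work surface at z = 0. Lengths are in mm, angles in rad, forces in N, time in s.
With the tool pointing down it reaches from about 300 to 950 mm from the base axis. Payload 3.1 kg.
Tool frame: the origin (TCP) lies at the very end of the fingers, on their centre line; the grasp point (between the pads) lies 19 mm behind it; z points along the fingers, x is the direction in which the jaws open and shut, and the axes are right-handed (so a half turn about z gives the same grasp; the last joint's range is limited). The gripper opens to 85 mm and grips with 20 to 120 N. Pads are 22 mm wide; open, the fingers measure 114 mm over their backs; the gripper's body (76 mm by 85 mm) begins 54 mm behind the grasp point. The pads swing forward as they close: fully open they stand 13 mm farther back than shut.
Start: joints at [-1.265, 0.308, 1.634, -0, 1.2, -0.07], TCP at [229.36, -581.4, 231.272] pointing down, gripper open.
Joint ranges: [-3.06, 3.06], [-0.79, 1.96], [0.05, 2.63], [-1.19, 4.34], [0.05, 2.64], [-2.94, 2.94]. Speed limits (rad/s): [2.79, 2.79, 3.14, 3.14, 3.14, 3.14].

### API

Orientations are given as a unit quaternion [x, y, z, w].
In Python, from station import ctrl, optics gives the robot as it stands.
- The arm moves only by the shell command python3 -m creep 'ROWS' [FORCE]. ROWS is a JSON object of lists of equal length, an entry for each row: "angular": the turn, a rotation vector about the tool's x, y, z in rad, a list of three; "xyz": the shift along the tool's x, y, z in m, a list of three; "hand": the finger opening in m, from 0 to 0.0854. In form: {"angular": [[ax, ay, az], ...], "xyz": [[dx, dy, dz], ...], "hand": [hand, ...]}. A call has 1 to 5 rows; each row is the pose to reach, as a shift and turn from the pose commanded when the call began, along the tool's axes at that moment; what a row does not reach only later rows make up. A row lasts 1/8 s, in which the tool goes at most 62.5 mm and 10.7 degrees, less where a joint would pass 70% of its speed; a pose out of reach is approached as far as the arm can. A call with a gripper value outside its range is refused whole. The fingers move at their own pace and stop on an object; FORCE is the grip in N (left out, the last holds). Time passes only in rows, so rows that repeat a pose let the fingers close. It gives the time, the measured TCP pose, the force and the opening at its end, in the units of the state.
- ctrl.observe(): the state, without advancing time (a new reading comes with each control period).
- optics.snapshot(name): name is "scene" or "top" or "wrist"; returns a dict with "frame" (420x560x3 uint8, red, green, blue), "range_z" (420x560 float32, mm along the optical axis (not along the pixel's ray), 0 where there is no reading), "fx", "fy", "cx", "cy" (pixels), "origin" and "attitude" of the camera in the world; the wrist camera has in their place "T_tool_cam" (4x4, takes a point from camera to tool coordinates, whose origin is the TCP and whose axes are the tool frame's). Camera axes: x right, y up, looking along -z (the intrinsics and any distortion apply to the point x, -y, -z); pixel columns grow to the right and rows downward; lengths in mm; the calibration is good to about 2 mm. A picture is of the moment at which its call begins: read the wrist's pose just before it.
- ctrl.sign_off(): hands the job in, once; it reports no verdict.
The state is a dict: "t": time; "qpos": joint angles; "joint_vel": joint speeds; "joint_efforts": joint torques, N m; "position": TCP position; "ee_rot": TCP orientation; "ft_force": force on the tool from outside, world axes, zero at the start; "moment": the same for the moment, N m; "finger_gap": opening from 0.0 (shut) to 1.0 (fully open).
Only numpy, scipy, OpenCV 4.12 (cv2) and the standard library are available. Lean on these libraries where they do the work, as an engineer would, in place of code of your own. Each camera call takes 0.05 s, during which the arm holds its last target. There are 200 camera calls.

### The job

The brake caliper half on the bench has three pistons standing out of it, and the brass one has just been fitted. With the fingertips, press the brass piston gently down into its bore until it is level with the caliper's face, then withdraw clear. Leave the two steel pistons standing as they are without touching them, and leave everything else on the bench where it is; nothing is to be pulled out or lifted.

Things in the scene. Friction and masses are not known exactly. Their poses are not given: they have to be found in the camera images.
- caliper: Blue caliper half fixed to the bench, bores up: 84 x 240 x 50 mm (its x, y, z), origin at the centre of its underside, long along its own y. On top is a flat bare-aluminium face, 68 x 186 mm, about 50 mm above the bench, from which three pistons stand up in a row along the caliper's y, 64 mm apart, the middle one at the centre. Which piston is in which bore differs from run to run.
- brass_piston_top (a point): Centre of the flat top of the brass (gold-coloured) piston, a round plug 38 mm in diameter, solid on top. At the start its top is 8 to 12 mm above the caliper's face; it slides straight down with about 4 N of steady friction, stays where it is left, and comes to a firm stop when its top is level with the face (50 mm above the bench). More than 40 N on it counts as rough.
- brass_piston (a joint): How far the brass piston has been pressed in, m: its top is (12 mm - value) above the caliper's face; 0.012 is level with the face, the firm stop.
- steel_piston_a_top (a point): Centre of the flat top of one steel (silver) piston, same shape, size and sliding fit as the brass one, 8 to 12 mm out. Not to be touched.
- steel_piston_b_top (a point): Centre of the flat top of the other steel piston, likewise. Not to be touched.
- brake_pad: Loose brake pad lying on the bench beside the caliper: dark plate 50 x 110 mm, 17 mm high, origin at the centre of its underside. Leave alone.
- spare_piston: Loose spare steel piston standing on the bench, 38 mm in diameter, 32 mm high, origin at the centre of its underside. Leave alone.
- socket: Loose steel wrench socket with a blue band, standing on the bench, 26 mm in diameter, 50 mm high, origin at the centre of its underside. Leave alone.
- grease_jar: Loose jar with an orange cap, standing on the bench, 56 mm in diameter, 55 mm high, origin at the centre of its underside. Leave alone.

How it is judged:
By the outcome, as a careful person would: the job done as asked, in the order asked, and still so for the second after the job is handed in, with the robot touching nothing.
It also fails if it takes over 32 s, if anything falls off the work surface, if the arm or the gripper's body presses on something with over 40 N, if the wrist force passes 120 N, or if a joint passes its speed limit or range.

## Working session

There is one attempt and no reset: what is moved stays moved. The work goes in short steps, Python scripts to look and compute and a shell command to move; the robot and the scene stay as the last step left them, time stands still between calls to the robot, and variables do not carry over. Pictures are saved under pics/ and viewed, about 8 in all and at most 12, crops included, and the job is handed in when it is done.

```bash
mkdir -p pics; cat > h.py <<'E'
import numpy as np,cv2
from scipy.spatial.transform import Rotation as R
from station import ctrl,optics
def snap(n):
    s=ctrl.observe(); d=optics.snapshot(n)
    if 'T_tool_cam' in d:
        T=np.eye(4);T[:3,:3]=R.from_quat(s['ee_rot']).as_matrix();T[:3,3]=s['position']
        d['T']=T@np.array(d['T_tool_cam'])
    else:
        T=np.eye(4);a=np.array(d['attitude'])
        T[:3,:3]=a if a.shape==(3,3) else R.from_quat(a).as_matrix();T[:3,3]=d['origin'];d['T']=T
    return d
def pt(d,u,v,z=None):
    r=np.array([(u-d['cx'])/d['fx'],-(v-d['cy'])/d['fy'],-1.])
    w=d['T'][:3,:3]@r;o=d['T'][:3,3]
    k=d['range_z'][int(round(v)),int(round(u))] if z is None else (z-o[2])/w[2]
    return o+w*k
E
python3 - <<'E'
from h import *
print(ctrl.observe())
for n in('scene','top'):
    d=snap(n);cv2.imwrite(f'pics/{n}.png',d['frame'][...,::-1]);print({k:d[k] for k in d if k not in('frame','range_z')})
    h=cv2.cvtColor(d['frame'],cv2.COLOR_RGB2HSV)
    m=cv2.inRange(h,(14,80,80),(32,255,255))
    c=cv2.connectedComponentsWithStats(m)
    for s,ce in zip(c[2][1:],c[3][1:]):
        if s[4]>40: print(s,ce,pt(d,*ce),pt(d,*ce,60))
E
```

```text
{'t': 0.0, 'qpos': array([-1.26471275e+00,  3.08996757e-01,  1.63518240e+00,  1.18312450e-05,
        1.19972662e+00, -6.96981983e-02]), 'joint_vel': array([ 5.09903170e-04, -1.92630629e-04, -3.79002647e-04,  9.38956197e-05,
        1.62690431e-03,  1.50027061e-03]), 'joint_efforts': array([ 1.29712855e-03, -4.15247011e+01, -2.76662761e+01,  8.31370880e-05,
        1.03517377e-02,  2.20629381e-08]), 'position': array([ 229.10426294, -580.6067195 ,  230.05420902]), 'ee_rot': array([ 8.26738784e-01, -5.62584790e-01, -9.05130812e-04, -7.20000532e-04]), 'ft_force': array([-0.78944069,  0.85648317,  0.94987981]), 'moment': array([-0.05719093,  0.01045018, -0.00359398]), 'finger_gap': 0.9997001070158243}
{'fx': 397.5938102768118, 'fy': 397.5938102768118, 'cx': 278.98254892077995, 'cy': 209.76728203391298, 'origin': array([ 879.58560389, -222.59803525,  654.95977032]), 'attitude': array([0.25723515, 0.11620662, 0.39593909, 0.87381825]), 'T': array([[ 6.59456509e-01, -6.32172754e-01,  4.06785842e-01,
         8.79585604e+02],
       [ 7.51742468e-01,  5.54124624e-01, -3.57532045e-01,
       
[... 1263 characters left out ...]
.30690305e-02,  1.46734755e-01,  9.88906837e-01,
         8.70503982e+02],
       [ 0.00000000e+00,  0.00000000e+00,  0.00000000e+00,
         1.00000000e+00]])}
[ 540   72   20   95 1203] [552.04655029 126.16209476] [ 791.09635429 -537.16038319   30.9303913 ] [ 780.32679224 -516.95931471   60.        ]
[ 83 100  23  15 173] [ 94.02312139 107.23121387] [813.47284855 421.36799224  25.39237358] [799.8192818  406.00786219  60.        ]
[314 203  21  20 318] [324.08176101 212.60377358] [595.27517047 -52.64971544  61.55731712] [595.4969821  -52.84016011  60.        ]
[185 216  26  25 512] [197.75976562 228.00976562] [562.46050239 191.60805176  51.92394732] [561.64749912 190.17422153  60.        ]
```

View pics/top.png

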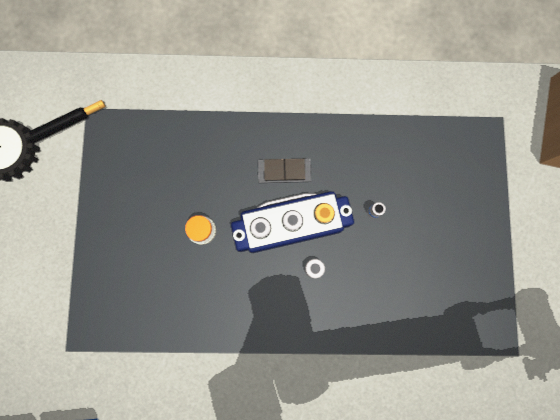

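View pics/scene.png

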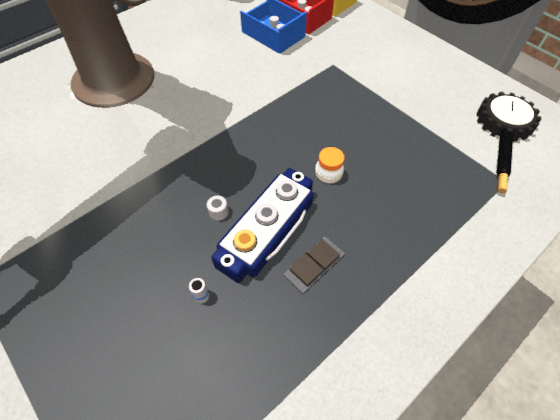

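The top view has the brass piston at the right end of the row, px (324,212). The steel ones are at (292,220) and (260,228), the socket at (378,209), the spare at (315,268), the pad at (285,170) and the jar at (198,228). The scene view agrees, with brass at (244,240). I'll go above the brass piston with the gripper shut.

```bash
cat > to.py <<'E'
import sys
from h import *
s=ctrl.observe();g=np.array(eval(sys.argv[1]))
print('t',s['t'],'pos',s['position'],'tool shift m',R.from_quat(s['ee_rot']).inv().apply(g-s['position'])/1000, 'rot',R.from_quat(s['ee_rot']).as_euler('xyz'), 'f',s['ft_force'])
E
python3 to.py '[597.5,-53.5,190]'
```

```text
t 0.1 pos [ 229.13690035 -580.68689269  230.17442888] tool shift m [-0.35509865 -0.53615089  0.04097003] rot [-3.14147713e+00  2.06584377e-03 -1.19496102e+00] f [-0.15392056 -0.81667593  0.58995201]
```

```bash
python3 -m creep '{"angular":[[0,0,0],[0,0,0],[0,0,0],[0,0,0],[0,0,0]],"xyz":[[-0.033,-0.05,0],[-0.066,-0.1,0],[-0.1,-0.15,0],[-0.133,-0.2,0],[-0.166,-0.25,0]],"hand":[0,0,0,0,0]}' 20; python3 to.py '[597.5,-53.5,190]'
```

```text
t: 0.72
position: [401.6, -333.3, 230.9]
ee_rot: [0.827, -0.563, -0.0, -0.0]
ft_force: [0.6, -0.6, 0.5]
finger_gap: -0.002
t 0.725 pos [ 401.5870083  -333.32578034  230.89550622] tool shift m [-0.18848018 -0.28487558  0.04096261] rot [ 3.14154834e+00  4.22995289e-04 -1.19535753e+00] f [ 0.59945031 -0.58949419  0.5227243 ]
```

```bash
python3 -m creep '{"angular":[[0,0,0],[0,0,0],[0,0,0],[0,0,0],[0,0,0]],"xyz":[[-0.033,-0.05,0],[-0.066,-0.1,0.01],[-0.1,-0.15,0.02],[-0.133,-0.2,0.03],[-0.166,-0.25,0.04]],"hand":[0,0,0,0,0]}'; python3 to.py '[597.5,-53.5,190]'
```

```text
t: 1.35
position: [573.2, -87.2, 190.6]
ee_rot: [0.827, -0.562, -0.0, 0.0]
ft_force: [-0.0, -0.5, 0.1]
finger_gap: -0.0
t 1.35 pos [573.24490806 -87.24528345 190.63172106] tool shift m [-0.02248145 -0.03495219  0.00061752] rot [ 3.14120745e+00 -3.26100862e-05 -1.19479928e+00] f [-0.04338617 -0.49023922  0.06675982]
```

```bash
python3 -m creep '{"angular":[[0,0,0],[0,0,0],[0,0,0]],"xyz":[[-0.022,-0.035,0],[-0.022,-0.035,0],[-0.022,-0.035,0]],"hand":[0,0,0]}'; python3 - <<'E'
from h import *
d=snap('wrist');cv2.imwrite('pics/w1.png',d['frame'][...,::-1])
h=cv2.cvtColor(d['frame'],cv2.COLOR_RGB2HSV)
m=cv2.inRange(h,(14,80,60),(32,255,255))
n,l,st,ce=cv2.connectedComponentsWithStats(m)
for i in range(1,n):
    if st[i][4]>200:
        c=max(cv2.findContours((l==i).astype('uint8'),0,2)[0],key=cv2.contourArea);(u,v),r=cv2.minEnclosingCircle(c)
        print(st[i],ce[i],(u,v,r),cv2.fitEllipse(c)); print(pt(d,u,v),pt(d,u,v,60))
print(d['T'][:3,3],-d['T'][:3,2],d['fx'])
E
python3 to.py '[597.5,-53.5,190]'
```

```text
t: 1.72
position: [596.3, -56.0, 190.7]
ee_rot: [0.827, -0.562, -0.001, 0.001]
ft_force: [0.1, -0.7, -0.6]
finger_gap: 0.001
[   0  105   24   57 1016] [  9.5757874  136.06200787] (3.0, 133.0, 28.160354614257812) ((-7.059837341308594, 131.2728729248047), (50.484222412109375, 68.16817474365234), 133.70811462402344)
[565.18852444 182.8427656   55.14278692] [567.11875367 179.21723956  60.        ]
[ 260  179   45   44 1490] [282.35771812 200.32348993] (282.30682373046875, 200.625, 22.349252700805664) ((282.30450439453125, 200.3821258544922), (42.46234130859375, 43.049068450927734), 97.12464141845703)
[596.99136687 -52.10975907  60.03434914] [596.98147821 -52.11325848  60.        ]
[675.48793714 -24.33127669 332.69932867] [-0.30572547 -0.12113941 -0.9443819 ] 328.2890494100576
t 1.775 pos [596.20554017 -56.50424397 190.84590801] tool shift m [-0.00232067 -0.00230658  0.00084312] rot [ 3.14021160e+00  1.69507981e-04 -1.19556464e+00] f [-0.48284036  0.08790571 -0.44772455]
```

View pics/w1.png

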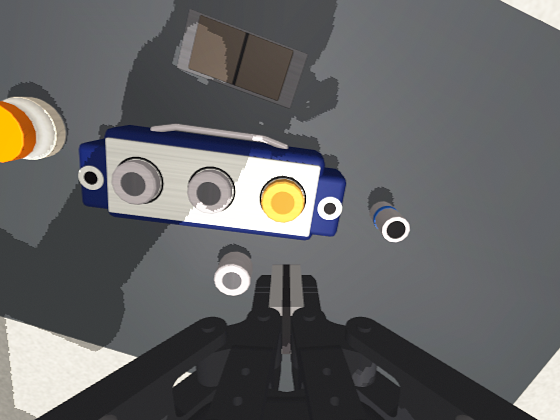

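The wrist view has brass at px (282,200), with the steel pistons left of it at (210,190) and (135,181), and the shut fingertips at (288,270). Brass centre comes out at about (597,-52,60), which agrees with the fixed cameras, and its diameter at about 38 mm. Now descending.

```bash
python3 -m creep '{"angular":[[0,0,0],[0,0,0],[0,0,0],[0,0,0],[0,0,0]],"xyz":[[-0.004,-0.0025,0.04],[-0.004,-0.0025,0.08],[-0.004,-0.0025,0.105],[-0.004,-0.0025,0.118],[-0.004,-0.0025,0.118]],"hand":[0,0,0,0,0]}'; python3 - <<'E'
from h import *
for n in('wrist','top'):
    d=snap(n);cv2.imwrite(f'pics/{n}2.png',cv2.resize(d['frame'][130:330,150:420],None,fx=2.5,fy=2.5)[...,::-1])
E
python3 to.py '[597,-52,60]'
```

```text
t: 2.4
position: [597.0, -51.9, 72.7]
ee_rot: [0.826, -0.563, -0.001, 0.0]
ft_force: [1.0, 0.3, 0.1]
finger_gap: -0.001
t 2.5 pos [598.83579276 -51.79474881  74.5095718 ] tool shift m [-0.00049769  0.00180895  0.01450586] rot [-3.13982883e+00 -1.11318850e-03 -1.19572310e+00] f [-1.09280349 -0.07588752  0.77497487]
```

View pics/wrist2.png

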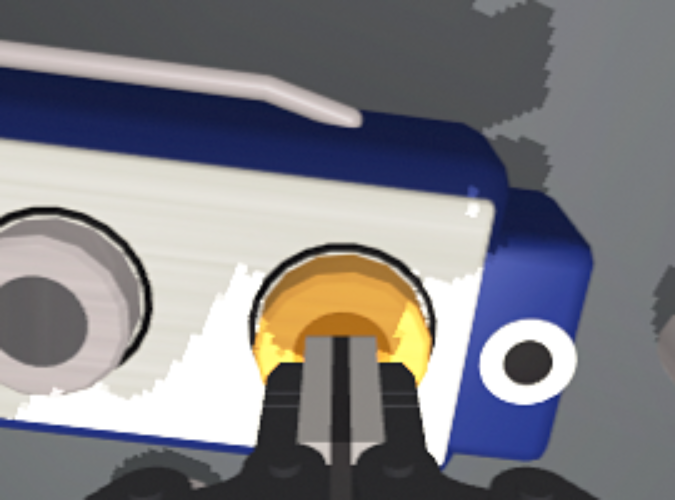

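The close crop shows the fingertips (px ~340,340) centred over the brass piston (centre ~343,330), well clear of the steel one on the left. Pressing slowly.

```bash
python3 -m creep '{"angular":[[0,0,0],[0,0,0],[0,0,0],[0,0,0],[0,0,0]],"xyz":[[0,0,0.003],[0,0,0.006],[0,0,0.009],[0,0,0.011],[0,0,0.013]],"hand":[0,0,0,0,0]}';python3 -m creep '{"angular":[[0,0,0],[0,0,0],[0,0,0],[0,0,0]],"xyz":[[0,0,0.001],[0,0,0.002],[0,0,0.003],[0,0,0.004]],"hand":[0,0,0,0]}'
```

```text
t: 3.12
position: [597.9, -51.0, 60.3]
ee_rot: [0.827, -0.563, -0.0, 0.0]
ft_force: [-0.9, -0.0, 2.6]
finger_gap: -0.002
t: 3.62
position: [597.9, -51.0, 56.3]
ee_rot: [0.827, -0.563, -0.0, -0.0]
ft_force: [-1.5, -0.4, 3.6]
finger_gap: 0.003
```

Contact came at about z=60, and the force is ~4 N as expected.

```bash
python3 -m creep '{"angular":[[0,0,0],[0,0,0],[0,0,0],[0,0,0]],"xyz":[[0,0,0.001],[0,0,0.002],[0,0,0.003],[0,0,0.004]],"hand":[0,0,0,0]}';python3 -m creep '{"angular":[[0,0,0],[0,0,0]],"xyz":[[0,0,0.0005],[0,0,0.001]],"hand":[0,0]}'
```

```text
t: 4.12
position: [597.9, -51.1, 52.2]
ee_rot: [0.827, -0.563, -0.0, -0.0]
ft_force: [-1.4, 0.5, 2.7]
finger_gap: -0.002
t: 4.38
position: [597.9, -51.1, 51.2]
ee_rot: [0.827, -0.563, -0.0, -0.0]
ft_force: [-0.6, 0.4, 3.0]
finger_gap: -0.002
```

```bash
python3 -m creep '{"angular":[[0,0,0],[0,0,0],[0,0,0]],"xyz":[[0,0,0.0004],[0,0,0.0008],[0,0,0.0008]],"hand":[0,0,0]}';python3 -m creep '{"angular":[[0,0,0],[0,0,0]],"xyz":[[0,0,0.0004],[0,0,0.0004]],"hand":[0,0]}'
```

```text
t: 4.75
position: [597.9, -51.0, 50.4]
ee_rot: [0.827, -0.563, -0.0, -0.0]
ft_force: [-2.3, 1.2, 3.7]
finger_gap: 0.003
t: 5.0
position: [597.9, -51.1, 50.1]
ee_rot: [0.827, -0.563, -0.0, -0.0]
ft_force: [-2.3, 1.7, 2.9]
finger_gap: 0.003
```

```bash
python3 -m creep '{"angular":[[0,0,0],[0,0,0]],"xyz":[[0,0,0.0003],[0,0,0.0003]],"hand":[0,0]}';python3 -m creep '{"angular":[[0,0,0],[0,0,0]],"xyz":[[0,0,0.0003],[0,0,0.0003]],"hand":[0,0]}'
```

```text
t: 5.25
position: [597.9, -51.1, 50.1]
ee_rot: [0.827, -0.563, -0.0, 0.0]
ft_force: [-2.1, 1.4, 5.4]
finger_gap: -0.003
t: 5.5
position: [597.9, -51.1, 50.0]
ee_rot: [0.827, -0.563, -0.0, 0.0]
ft_force: [-3.5, 0.3, 7.0]
finger_gap: -0.003
```

```bash
python3 -m creep '{"angular":[[0,0,0],[0,0,0]],"xyz":[[0,0,0.0005],[0,0,0.0005]],"hand":[0,0]}';python3 -m creep '{"angular":[[0,0,0],[0,0,0]],"xyz":[[0,0,0.0005],[0,0,0.0005]],"hand":[0,0]}'
```

```text
t: 5.75
position: [598.0, -51.1, 50.0]
ee_rot: [0.827, -0.563, -0.0, 0.0]
ft_force: [-3.9, 1.4, 9.2]
finger_gap: -0.002
t: 6.0
position: [598.0, -51.1, 50.0]
ee_rot: [0.827, -0.563, -0.0, 0.0]
ft_force: [-5.0, 2.3, 11.7]
finger_gap: -0.001
```

Firm stop: the force has gone from 3 to 12 N with z steady at 50.0. Withdrawing straight up.

```bash
python3 -m creep '{"angular":[[0,0,0],[0,0,0],[0,0,0],[0,0,0],[0,0,0]],"xyz":[[0,0,-0.002],[0,0,-0.01],[0,0,-0.05],[0,0,-0.1],[0,0,-0.14]],"hand":[0,0,0,0,0]}'; python3 -m creep '{"angular":[[0,0,0],[0,0,0],[0,0,0]],"xyz":[[0.04,0.05,0],[0.04,0.05,0],[0.04,0.05,0]],"hand":[0,0,0]}'; python3 - <<'E'
from h import *
d=snap('wrist');cv2.imwrite('pics/w3.png',d['frame'][...,::-1])
t=snap('top');cv2.imwrite('pics/t3.png',t['frame'][...,::-1])
# height map in world
v,u=np.mgrid[:420,:560];k=d['range_z']
P=np.stack([(u-d['cx'])/d['fx']*k,-(v-d['cy'])/d['fy']*k,-k],-1)@d['T'][:3,:3].T+d['T'][:3,3]
b=np.array([597,-52.]);
t0=pt(t,292,220,61)[:2];e=(t0-b)/np.linalg.norm(t0-b);print(e,np.linalg.norm(t0-b))
for n in range(3):
    c=b+64*n*e;r=np.hypot(*(P[...,:2]-c).transpose(2,0,1)) if 0 else np.linalg.norm(P[...,:2]-c,axis=-1)
    q=P[(r<13)&(k>0)][:,2];f=P[(r>23)&(r<27)&(k>0)][:,2];print(n,len(q),np.median(q),np.median(f))
E
```

```text
t: 6.62
position: [598.7, -51.5, 190.6]
ee_rot: [0.827, -0.563, 0.001, -0.0]
ft_force: [-0.1, -0.8, -0.6]
finger_gap: 0.005
t: 7.0
position: [566.1, -106.9, 188.3]
ee_rot: [0.826, -0.563, -0.0, -0.0]
ft_force: [0.5, 0.7, -1.2]
finger_gap: -0.003
[-0.26812599  0.96338385] 63.76129479465955
0 752 49.65905440532063 49.02158991472959
1 826 60.95818652407149 48.94163621517896
2 855 61.316717859808705 48.92816272380884
```

View pics/w3.png

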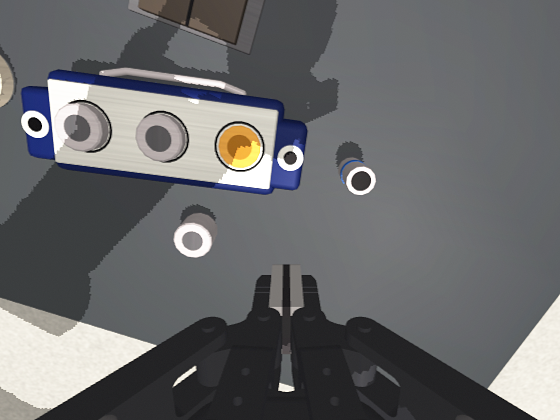

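The brass piston (240,145) is now flush in its bore. Both steel pistons, (83,127) and (160,136), still stand out, and the spare, socket and pad are in place.

```bash
python3 -c "
from station import ctrl
print(ctrl.observe()['joint_vel'].round(3),ctrl.sign_off())"
```

```text
the job is handed in; nothing more can be done
[ 0.01   0.006 -0.002 -0.002  0.002 -0.001] None
```

I pressed the brass piston down with the shut fingertips until it hit its firm stop, then withdrew clear and handed the job in at about 7 s of the 32 s allowed.

- **Pressing:** I met about 3–4 N of friction on the way down. At the stop the tip height held steady at 50.0 mm while the force rose to about 12 N in the readings, well under the 40 N limit.
- **Brass piston:** the depth check afterwards put its top at 49.7 mm and the caliper face around it at 49.0 mm. That 0.6 mm difference doesn't quite agree with level, but I put it down to camera depth error, since the piston had reached its stop.
- **Steel pistons:** both still stand about 12 mm above the face by the same depth reading. I took no depth reading of them before pressing. The fingers stayed over the brass piston while low.
- **Rest of the bench:** the last wrist picture showed the spare piston, socket and pad apparently where they were. The jar and pad were only partly in view. I took a final overhead picture but did not view it.

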